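# Load the sample cell and index its cam lock

### The job

Put the aluminium sample cell carriage fully home in the pocket of the bay, with its grip fin on the side away from the black knob. Then turn the knob clockwise (seen from above) by feel until the sprung follower drops into the notch of the cam, and stop there: do not force the follower against the far side of the notch. Let go and leave the bottle, dish and tip box where they are.

Things in the scene. Friction and masses are not known exactly. Their poses are not given: they have to be found in the camera images.
- bay: The cell bay: fixed beige base plate 165 x 165 x 10 mm, placed differently each time. Origin on the knob's axis at bench height, z up. In its frame the plate spans x -62 to 102, y -46 to 118 mm; the knob stands at the origin, the pocket is centred at y = +74 mm, the latch housing with the sprung follower stands at x = 51 to 81 mm, 36 mm high.
- seat (a point): Centre of the pocket's floor, 10 mm above the bench: where the underside centre of the seated carriage belongs. Axes as the bay's. The pocket is 63 mm (x) by 59 mm (y) inside; walls up to 24 mm above the bench, then steel flares that lead in, up to about 32 mm.
- cell: The loose sample cell carriage, about 220 g: aluminium block 60 mm (x) by 56 mm (y) by 24 mm high with a black grip fin on top. Origin: centre of its underside. It goes in with its axes along the bay's (1.5 mm play a side), the fin then away from the knob; the knob's tongue swings in 3 mm above the bare ledge beside the fin.
- fin (a point): Middle of the carriage's grip fin, 39 mm above the carriage's underside and 9 mm to +y of its centre. The fin is 14 mm thick (x), 32 mm long (y) and 30 mm high (24 to 54 mm above the underside). Axes as the carriage's.
- knob_grip (a point): Middle of the black bar grip of the cam knob, on its upright axis, 63 mm above the bench. The bar is 44 mm long, 12 mm thick, 30 mm high (48 to 78 mm above the bench). Below it a steel tongue, 37 to 43 mm above the bench, 16 mm wide, reaches 60 mm from the axis. This frame turns with the knob; it is parallel to the bay's when the joint reads 0.
- knob (a joint): Turn of the knob, rad, growing clockwise seen from above, stops at 1.9. Bar and tongue lie, in the bay's frame, at the angle 2.57 rad minus this value (counter-clockwise from the bay's +x). It starts at 0 to 0.15, tongue clear of the pocket. The cam is clamped on at a different angle each time: its notch comes under the follower somewhere between 0.6 and 1.4 rad. It stays where it is left.
- tail (a point): Outer end of the follower's brass tail pin (8 mm thick, 20 mm above the bench), which stands out of the latch housing along the bay's +x. In the bay's frame its x is 108 mm when the roller is fully down in the notch, 111.5 to 113.5 mm while it rides on the cam's rim.
- follower: The sprung follower (bar, roller, tail pin); origin on the knob axis when down. Spring 8 N down, 11 N on the rim. Turning the knob takes about 0.1 N m; as the roller slides into the notch (flanks at 50 degrees) it pulls the knob on with up to 0.3 N m, then the pull ends; 0.1 to 0.15 rad later the far flank stops it and the torque climbs; forced on, the follower is overloaded.
- bottle: Bystander: glass bottle with blue cap, 60 mm across, 130 mm high, upright. Origin: centre of its underside.
- dish: Bystander: white plastic dish, 90 mm across, 30 mm high. Origin: centre of its underside.
- tipbox: Bystander: yellow tip box, open and divided, 90 x 120 mm, 35 mm high. Origin: centre of its underside.
Not all that is in view belongs to the job. Of the things that look like the bay, the largest one is meant.

How it is judged:
By the outcome, as a careful person would: the job done as asked, in the order asked, and still so for the second after the job is handed in, with the robot touching nothing.
It also fails if it takes over 72 s, if anything falls off the work surface, if the arm or the gripper's body presses on something with over 40 N, if the wrist force passes 120 N, or if a joint passes its speed limit or range.

### The arm

A 6-joint arm with a two-finger parallel gripper is mounted at the origin on the work surface. World frame = base frame: x ahead of the robot, y to its left, z up, the work surface at z = 0. Lengths are in m, angles in rad, forces in N, time in s.
With the tool pointing down it reaches from about 0.375 to 0.9 m from the base axis. Payload 3.1 kg.
Tool frame: the origin (TCP) lies on the centre line of the jaws, within the pads' length; the fingertips stand 8 mm ahead of it and the grasp point (between the pads) lies 11 mm behind it; z points along the fingers, y is the line along which they close (so a half turn about z gives the same grasp; the last joint's range is limited). The gripper opens to 87 mm and grips with 3 to 60 N. Pads are 19 mm wide; open, the fingers measure 117 mm over their backs; the gripper's body (75 mm by 190 mm) begins 51 mm behind the grasp point.
Start: joints at [-1.478, 0.527, 1.433, -0, 1.181, -0.178], TCP at [0.168, -0.602, 0.231] pointing down, gripper open.
Joint ranges: [-3.08, 3.08], [-0.75, 2.2], [0.22, 2.44], [-1.43, 4.57], [0, 2.65], [-2.85, 2.85]. Speed limits (rad/s): [2.79, 2.79, 3.14, 3.14, 3.14, 3.14].

### API

Orientations are given as a unit quaternion [x, y, z, w].
In Python, from rig import robot gives the robot as it stands. The module is installed in compiled form; this text tells all that it offers.
- The arm moves only by the tool send_rows, never from a script. Its argument "increments" is one flat list of numbers, 7 for each row, row after row: the turn, a rotation vector about the world's x, y, z in rad, then the shift along the world's x, y, z in cm, then the opening, from 0 (shut) to 1 (fully open). A call has 1 to 20 rows; each row shifts and turns the commanded pose from where the row before left it; what a row does not reach is not made up. A row lasts 1/12 s, in which the tool goes at most 41.7 mm and 7.16 degrees, less where a joint would pass 70% of its speed; a pose out of reach is approached as far as the arm can. A call is refused whole if a number of a shift passes 4.17 or a number of a turn 0.125, either way. A call with a gripper value outside its range is refused whole. The fingers move at their own pace and stop on an object; "newtons" is the grip in N (left out, the last holds). Time passes only in rows, so rows that do not move let the fingers close. It gives the time, the measured TCP pose, the force, the opening and the grip force at its end, in the units of the state.
- robot.get_obs(): the state, without advancing time (a new reading comes with each control period).
- robot.camera(name): name is "scene" or "top"; returns a dict with "image" (480x640x3 uint8, red, green, blue), "range_z" (480x640 float32, m along the optical axis (not along the pixel's ray), 0 where there is no reading), "fx", "fy", "cx", "cy" (pixels), "R" (3x3) and "t" (3): a world point X has camera coordinates R X + t. Camera axes: x right, y down, z forward; pixel columns grow to the right and rows downward; lengths in m; the calibration is good to about 2 mm. A picture is of the moment at which its call begins.
- robot.hand_in(): hands the job in; it is judged then, once.
The state is a dict: "time": time; "q": joint angles; "joint_velocities": joint speeds; "joint_torque": joint torques, N m; "position": TCP position; "tool_rot": TCP orientation; "ft_force": force on the tool from outside, world axes, zero at the start; "moment": the same for the moment, N m; "grip_width": finger opening in m; "grip_force": force on a finger pad.
Only numpy, scipy, OpenCV 4.12 (cv2) and the standard library are available. Lean on these libraries where they do the work, as an engineer would, in place of code of your own. Each camera call takes 0.05 s, during which the arm holds its last target. There are 200 camera calls.

## Working session

There is one attempt and no reset: what is moved stays moved. The work goes in short steps, Python scripts to look and compute and a tool call to move; the robot and the scene stay as the last step left them, time stands still between calls to the robot, and variables do not carry over. Pictures are saved under pics/ and viewed, at most 10 in all, crops included, and the job is handed in when it is done.

Besides the shell and the picture viewer there is one more tool, called after "Request:" in YAML: its name, and indented under it one key for each argument. send_rows: Moves the arm, as the interface text tells. Its arguments: {"type":"object","properties":{"increments":{"type":"array"},"newtons":{"type":"number"}},"required":["increments"]}

```bash
mkdir -p pics; ls
python3 - <<'E'
from rig import robot
import cv2,numpy as np
o=robot.get_obs()
print({k:np.round(v,3) for k,v in o.items()})
for n in("scene","top"):
    c=robot.camera(n); np.savez(f"{n}0.npz",**c)
    cv2.imwrite(f"pics/{n}0.png",c["image"][:,:,::-1])
    print(n,c["fx"],c["cx"],c["cy"],np.round(c["R"],3).tolist(),np.round(c["t"],3))
E
```

```text
pics
{'time': np.float64(0.0), 'q': array([-1.478,  0.528,  1.434,  0.   ,  1.181, -0.178]), 'joint_velocities': array([-0.   ,  0.   , -0.   , -0.   ,  0.001, -0.001]), 'joint_torque': array([  0.   , -44.004, -17.659,   0.063,   0.058,  -0.   ]), 'position': array([ 0.168, -0.601,  0.23 ]), 'tool_rot': array([ 0.991,  0.135,  0.   , -0.001]), 'ft_force': array([ 0.006,  0.258, -0.344]), 'moment': array([-0.018,  0.008,  0.004]), 'grip_force': np.float64(0.0), 'grip_width': np.float64(0.087)}
scene 506.646500219557 325.8125820013136 231.6536278452352 [[-0.135, 0.991, 0.016], [0.609, 0.096, -0.787], [-0.782, -0.096, -0.616]] [ 0.086 -0.284  1.493]
top 525.1946258342032 330.52177165803465 225.87838597630767 [[0.038, -0.999, -0.006], [-0.976, -0.036, -0.215], [0.214, 0.014, -0.977]] [-0.007  0.552  0.87 ]
```

View pics/scene0.png

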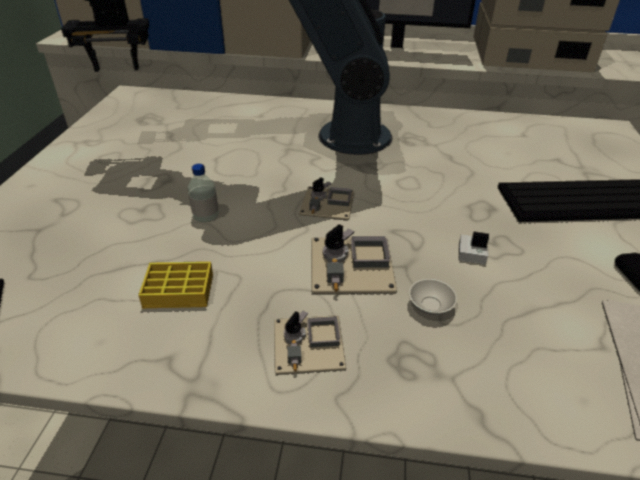

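View pics/top0.png

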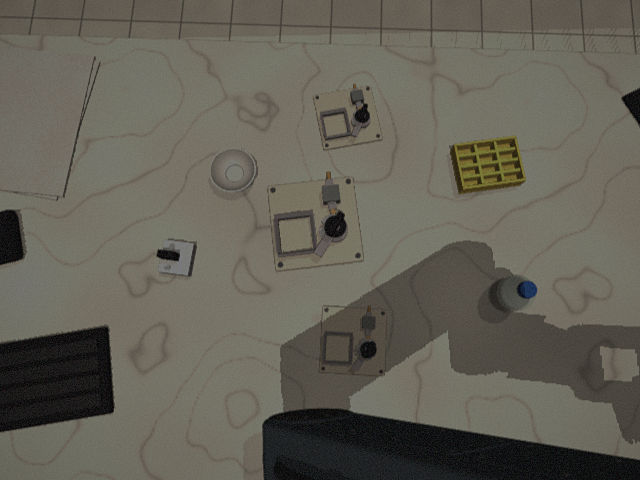

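The scene view shows three bays. The largest is in the middle, with its plate at (353,265) in scene and (315,224) in top. In the top view its knob is at (335,228), its pocket at (294,233) on the +y side, and its brass tail at (328,175) towards +x. The carriage is at (177,257) in top and (474,247) in scene, with its fin towards +y. Next I'll measure them.

```bash
cat > h.py <<'E'
import cv2,numpy as np
def load(n): return dict(np.load(n))
def plane(c,uv,z):
    uv=np.atleast_2d(uv).astype(float)
    d=np.c_[(uv[:,0]-c["cx"])/c["fx"],(uv[:,1]-c["cy"])/c["fy"],np.ones(len(uv))]@c["R"]
    o=-c["R"].T@c["t"]; return o+d*((z-o[2])/d[:,2])[:,None]
def cloud(c):
    v,u=np.mgrid[:480,:640]; z=c["range_z"]
    P=np.stack([(u-c["cx"])/c["fx"]*z,(v-c["cy"])/c["fy"]*z,z],-1)
    return (P-c["t"])@c["R"]
def tri(a,ua,b,ub):
    P=[np.diag([1,1,1])@np.array([[c["fx"],0,c["cx"]],[0,c["fy"],c["cy"]],[0,0,1]])@np.c_[c["R"],c["t"]] for c in(a,b)]
    X=cv2.triangulatePoints(P[0],P[1],np.float64(ua).reshape(2,1),np.float64(ub).reshape(2,1))[:,0]
    return X[:3]/X[3]
def cent(m):
    cs,_=cv2.findContours(m.astype(np.uint8),0,2); k=max(cs,key=cv2.contourArea); return cv2.minAreaRect(k),k
E
python3 - <<'E'
from h import *
np.set_printoptions(precision=4,suppress=True)
T=load("top0.npz");S=load("scene0.npz")
boxes={"top":{"cell":(150,230,205,285),"knob":(318,205,352,245),"plate":(255,165,375,280),"tail":(318,165,338,184)},
"scene":{"cell":(450,225,498,272),"knob":(322,220,348,252),"plate":(300,222,405,300),"tail":(328,280,346,296)}}
for n,c in(("top",T),("scene",S)):
    W=cloud(c); im=c["image"]; hsv=cv2.cvtColor(im,cv2.COLOR_RGB2HSV)
    def box(k):
        m=np.zeros((480,640),bool);a=boxes[n][k];m[a[1]:a[3],a[0]:a[2]]=1;return m
    blk=im.max(2)<45
    for k in("cell","knob"):
        m=box(k)&blk; r,_=cent(m); ms=(W[m][:,2]); print(n,k,"black rect",r,"z pct",np.percentile(ms,[5,50,95]))
        hi=m&(W[...,2]>np.percentile(ms,95)-.012); print("  top pts mean",W[hi].mean(0),hi.sum())
    m=box("cell")&(W[...,2]>.012); print(n,"cell h pts",W[m].min(0),W[m].max(0))
    m2=box("cell")&~blk&(W[...,2]>.019)&(W[...,2]<.03)
    r=cv2.minAreaRect((W[m2][:,:2]*1000).astype(np.float32)); print("  block top rect mm",r,"z med",np.median(W[m2][:,2]))
    m=box("cell")&(im.max(2)<45)&(W[...,2]>.03); print("  fin rect",cv2.minAreaRect((W[m][:,:2]*1000).astype(np.float32)),W[m].max(0))
    m=box("plate")&(W[...,2]>.005)&(W[...,2]<.015)&(hsv[...,1]>50)
    m=box("plate")&(W[...,2]>.006)&(W[...,2]<.015)
    r=cv2.minAreaRect((W[m][:,:2]*1000).astype(np.float32)); print(n,"plate",r,np.median(W[m][:,2]),cv2.boxPoints(r).tolist())
    m=box("plate")&(W[...,2]>.018)&(W[...,2]<.036)
    print("bench z",np.median(W[box("plate")&(W[...,2]<.005)][:,2]))
# enlargements
a=cv2.resize(T["image"][160:290,140:380],None,fx=3,fy=3,interpolation=cv2.INTER_CUBIC)
cv2.imwrite("pics/topcrop.png",cv2.convertScaleAbs(a[:,:,::-1],alpha=1.6))
E
```

```text
top cell black rect ((167.95945739746094, 254.7432403564453), (21.86506462097168, 8.713146209716797), 9.462322235107422) z pct [0.0101 0.0517 0.0566]
  top pts mean [0.4923 0.3013 0.0532] 139
top knob black rect ((334.3823547363281, 224.52940368652344), (24.01102638244629, 21.828205108642578), 75.96376037597656) z pct [0.0455 0.058  0.0795]
  top pts mean [0.5528 0.006  0.0821] 180
top cell h pts [0.3529 0.0004 0.0122] [0.5245 0.3243 0.9682]
  block top rect mm ((492.78509521484375, 294.1437072753906), (57.19662857055664, 60.1323127746582), 84.94478607177734) z med 0.0238672910732303
  fin rect ((492.9762268066406, 301.8582458496094), (31.62589454650879, 13.46538257598877), 84.81134796142578) [0.4999 0.3178 0.059 ]
top plate ((570.0365600585938, 44.396644592285156), (165.52381896972656, 164.87864685058594), 9.033406257629395) 0.009741830301391858 [[475.3572998046875, 112.81900024414062], [501.2449951171875, -50.014652252197266], [664.7158203125, -24.025711059570312], [638.828125, 138.8079376220703]]
bench z -0.00019633014084417073
scene cell black rect ((479.53997802734375, 239.71997
[... 243 characters left out ...]
[0.5637 0.005  0.0745] 119
scene cell h pts [0.4628 0.0855 0.012 ] [1.3514 0.3194 0.6954]
  block top rect mm ((495.7391052246094, 292.4951477050781), (55.75260925292969, 62.448341369628906), 85.0299301147461) z med 0.023947586220613593
  fin rect ((919.865966796875, 187.54537963867188), (28.827638626098633, 886.482177734375), 74.83383178710938) [1.3514 0.3158 0.6954]
scene plate ((572.7864990234375, 43.25550842285156), (168.68907165527344, 164.42626953125), 9.039567947387695) 0.009822937931793906 [[476.57244873046875, 111.19564056396484], [502.40655517578125, -51.1884651184082], [669.0005493164062, -24.68462371826172], [643.1664428710938, 137.69947814941406]]
bench z -0.00012588982210359455
```

View pics/topcrop.png

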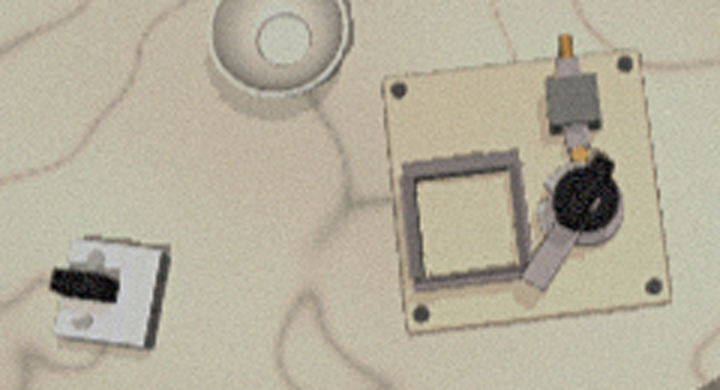

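The crop confirms it: the fin is on the carriage's +y side at crop (85,284), the pocket is at (468,220) and the tongue is clear of it.

Measurements from the two views, which differ by about 3 mm, so I use their mean:
- **Carriage:** yaw -5.1°, fin at (0.495, 0.302), block top z 0.024.
- **Bay:** yaw +9.0°, plate 165 mm at z 0.0098, so it is the right one.
- **Seat:** about (0.546, 0.078).
- **Knob:** about (0.557, 0.005).

All of these are within reach. I'll move above the fin first.

Request:
send_rows:
  increments: [0, 0, 0.043, 2.5, 2.5, 0, 1, 0, 0, 0.043, 2.5, 2.5, 0, 1, 0, 0, 0.043, 2.5, 2.5, 0, 1, 0, 0, 0.043, 2.5, 2.5, 0, 1, 0, 0, 0.043, 2.5, 2.5, 0, 1, 0, 0, 0.043, 2.5, 2.5, 0, 1, 0, 0, 0.043, 2.5, 2.5, 0, 1, 0, 0, 0.043, 2.5, 2.5, 0, 1, 0, 0, 0.043, 0.58, 3.2, 0, 1, 0, 0, 0.043, 0.58, 3.2, 0, 1, 0, 0, 0.043, 0.58, 3.2, 0, 1, 0, 0, 0.043, 0.58, 3.2, 0, 1, 0, 0, 0.043, 0.58, 3.2, 0, 1, 0, 0, 0.043, 0.58, 3.2, 0, 1, 0, 0, 0.043, 0.58, 3.2, 0, 1, 0, 0, 0.043, 0.58, 3.2, 0, 1, 0, 0, 0.043, 0.58, 3.2, 0, 1, 0, 0, 0.043, 0.58, 3.2, 0, 1, 0, 0, 0.043, 0.58, 3.2, 0, 1, 0, 0, 0.043, 0.58, 3.2, 0, 1]
  newtons: 25

```text
time: 1.77
position: [0.4372, -0.0164, 0.2304]
tool_rot: [0.844, 0.537, -0.0, -0.0]
ft_force: [0.4, -0.3, -0.3]
grip_width: 0.0869
grip_force: 0.0
```

Request:
send_rows:
  increments: [0, 0, 0.035, 0.57, 3.2, -1.1, 1, 0, 0, 0.035, 0.57, 3.2, -1.1, 1, 0, 0, 0.035, 0.57, 3.2, -1.1, 1, 0, 0, 0.035, 0.57, 3.2, -1.1, 1, 0, 0, 0.035, 0.57, 3.2, -1.1, 1, 0, 0, 0.035, 0.57, 3.2, -1.1, 1, 0, 0, 0.035, 0.57, 3.2, -1.1, 1, 0, 0, 0.035, 0.57, 3.2, -1.1, 1, 0, 0, 0.035, 0.57, 3.2, -1.1, 1, 0, 0, 0.035, 0.57, 3.2, -1.1, 1, 0, 0, 0, 0, 0, 0, 1, 0, 0, 0, 0, 0, 0, 1, 0, 0, 0, 0, 0, 0, 1]

```text
time: 2.85
position: [0.4937, 0.3015, 0.1201]
tool_rot: [0.738, 0.675, -0.001, -0.0]
ft_force: [0.6, -0.4, -0.0]
grip_width: 0.0875
grip_force: 0.0
```

The arm tracks well and the yaw is -5.1° as wanted. I'll descend and grip the fin, shifting 1 mm each way to the mean estimate.

Request:
send_rows:
  increments: [0, 0, 0, 0.1, 0.1, -2, 1, 0, 0, 0, 0, 0, -2, 1, 0, 0, 0, 0, 0, -1.5, 1, 0, 0, 0, 0, 0, -1.5, 1, 0, 0, 0, 0, 0, -0.9, 1, 0, 0, 0, 0, 0, -0.5, 1, 0, 0, 0, 0, 0, 0, 1, 0, 0, 0, 0, 0, 0, 1]

```text
time: 3.52
position: [0.4958, 0.3026, 0.0371]
tool_rot: [0.738, 0.675, 0.0, 0.0]
ft_force: [-0.3, -0.7, 0.1]
grip_width: 0.0872
grip_force: 0.0
```

Run:
```python
from h import *; from rig import robot
np.set_printoptions(precision=4,suppress=True)
o=robot.get_obs(); p=o["position"]; print(p,o["ft_force"])
ims=[]
for n,b in(("top",(100,200,240,310)),("scene",(420,190,540,300))):
    c=robot.camera(n); np.savez(f"{n}1.npz",**c)
    im=c["image"][b[1]:b[3],b[0]:b[2],::-1]; ims.append(cv2.resize(im,(400,330)))
cv2.imwrite("pics/pre.png",cv2.convertScaleAbs(np.hstack(ims),alpha=1.4))
```

```text
[0.4958 0.3026 0.0371] [-0.261  -0.7417  0.1454]
```

View pics/pre.png

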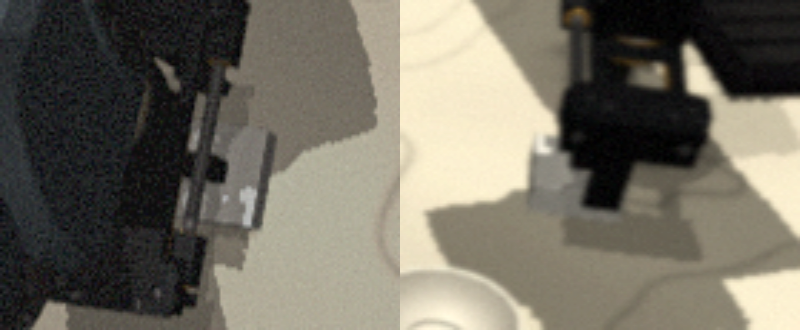

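The fingers straddle the fin in both views: the block's bare ledge is at (240,180) in the left half, and a finger is in front of the fin at (610,180) in the right half. Now I'll close and lift.

Request:
send_rows:
  increments: [0, 0, 0, 0, 0, 0, 0, 0, 0, 0, 0, 0, 0, 0, 0, 0, 0, 0, 0, 0, 0, 0, 0, 0, 0, 0, 0, 0, 0, 0, 0, 0, 0, 0, 0, 0, 0, 0, 0, 0, 0, 0, 0, 0, 0, 0, 0, 0, 0, 0, 0, 0, 0, 0, 0, 0, 0, 0, 0, 0, 0, 0, 0, 0, 0, 0, 0, 0, 0, 0]
  newtons: 30

```text
time: 4.45
position: [0.4954, 0.303, 0.0365]
tool_rot: [0.738, 0.675, -0.0, -0.0]
ft_force: [0.2, 0.4, 0.4]
grip_width: 0.0286
grip_force: 0.0
```

Request:
send_rows:
  increments: [0, 0, 0, 0, 0, 0.5, 0, 0, 0, 0, 0, 0, 1, 0, 0, 0, 0, 0, 0, 1.5, 0, 0, 0, 0, 0, 0, 2, 0, 0, 0, 0, 0, 0, 2, 0, 0, 0, 0, 0, 0, 0, 0, 0, 0, 0, 0, 0, 0, 0]

```text
time: 5.03
position: [0.4961, 0.3033, 0.1078]
tool_rot: [0.738, 0.675, 0.001, 0.001]
ft_force: [0.6, -0.3, -1.9]
grip_width: 0.014
grip_force: 30.0
```

The fin is held: opening 14 mm, 30 N, about 2 N of weight. The lift began just before the jaws shut, so I'll check how high the fin sits in the grip. I'll carry it above the pocket, turning to the bay's yaw, and look there.

Request:
send_rows:
  increments: [0, 0, 0.0245, 0.24, -1.1, 0.5, 0, 0, 0, 0.0245, 0.5, -2.2, 0.5, 0, 0, 0, 0.0245, 0.5, -2.2, 0, 0, 0, 0, 0.0245, 0.5, -2.2, 0, 0, 0, 0, 0.0245, 0.5, -2.2, 0, 0, 0, 0, 0.0245, 0.5, -2.2, 0, 0, 0, 0, 0.0245, 0.5, -2.2, 0, 0, 0, 0, 0.0245, 0.5, -2.2, 0, 0, 0, 0, 0.0245, 0.5, -2.2, 0, 0, 0, 0, 0.0245, 0.5, -2.2, 0, 0, 0, 0, 0, 0.5, -1.8, 0, 0, 0, 0, 0, 0, 0, 0, 0, 0, 0, 0, 0, 0, 0, 0, 0, 0, 0, 0, 0, 0, 0]

```text
time: 6.2
position: [0.5466, 0.0764, 0.1155]
tool_rot: [0.65, 0.76, -0.001, -0.001]
ft_force: [-0.8, 0.2, -2.2]
grip_width: 0.0141
grip_force: 30.0
```

Run:
```python
from h import *; from rig import robot
np.set_printoptions(precision=4,suppress=True)
o=robot.get_obs(); p=o["position"]; print(p,o["tool_rot"],o["ft_force"],o["grip_width"])
ims=[]
for n,b in(("top",(240,160,400,290)),("scene",(290,140,450,270))):
    c=robot.camera(n); np.savez(f"{n}2.npz",**c)
    im=c["image"][b[1]:b[3],b[0]:b[2],::-1]; ims.append(cv2.resize(im,(400,325),interpolation=cv2.INTER_CUBIC))
cv2.imwrite("pics/above.png",cv2.convertScaleAbs(np.hstack(ims),alpha=1.5))
S=load("scene2.npz"); W=cloud(S)
# silver block faces near the TCP
m=(abs(W[...,0]-p[0])<.05)&(abs(W[...,1]-p[1])<.06)&(W[...,2]>.035)&(W[...,2]<.14)
im=S["image"]; g=im.min(2)>70
mm=m&g; print("z bright",np.percentile(W[mm][:,2],[1,5,50,95,99]),mm.sum())
for z in np.arange(.04,.13,.005):
    k=mm&(abs(W[...,2]-z)<.0025)
    if k.sum()>3: print(round(z,3),k.sum(),W[k].min(0)[:2],W[k].max(0)[:2])
```

```text
[0.5466 0.0764 0.1155] [ 0.65    0.7599 -0.0007 -0.0013] [-0.8354  0.2447 -2.2335] 0.014053099436018004
z bright [0.0409 0.0427 0.0847 0.088  0.089 ] 623
0.04 28 [0.5072 0.0192] [0.5414 0.0346]
0.045 39 [0.5049 0.0198] [0.5398 0.0338]
0.065 32 [0.5342 0.0364] [0.5836 0.0936]
0.07 65 [0.5311 0.0358] [0.5856 0.0973]
0.075 58 [0.5329 0.0183] [0.5845 0.0969]
0.08 57 [0.5233 0.0346] [0.5841 0.0983]
0.085 279 [0.5216 0.0345] [0.5852 0.0978]
0.09 63 [0.5253 0.0395] [0.5825 0.0974]
```

View pics/above.png

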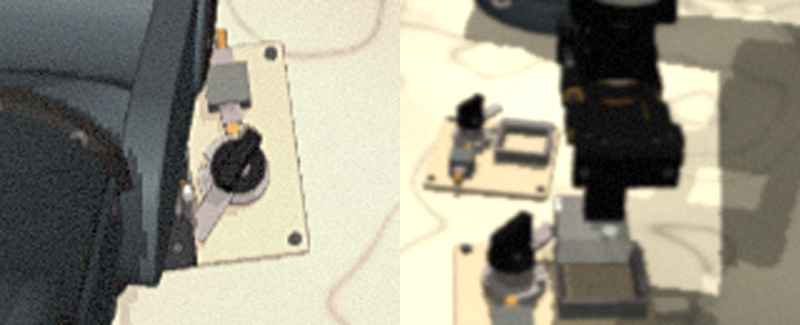

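The top view is mostly hidden by the arm. In the scene view the block hangs above the pocket, with the block face at (600,230) and the pocket at (600,285). The block top is at z 0.0865, so the grip holds the top 9 mm or so of the fin. I'll check tilt and offset relative to the pocket in the same camera.

```bash
cat > rel.py <<'E'
from h import *
np.set_printoptions(precision=1,suppress=True)
a=np.radians(9.03); Rb=np.array([[np.cos(a),np.sin(a)],[-np.sin(a),np.cos(a)]])  # world->bay
def rel(f,p,z0,z1):
    S=load(f); W=cloud(S); g=S["image"].min(2)>70
    seat=np.array([.5471,.0777]) # scene camera's own seat estimate
    B=np.dstack([(W[...,:2]-seat)@Rb.T,W[...,2:]])*1000
    t=((p[:2]-seat)@Rb.T)*1000; print("tcp rel seat (scene frame) mm",t)
    m=g&(abs(B[...,0]-t[0])<45)&(abs(B[...,1]-t[1]+9)<45)
    top=m&(B[...,2]>z1-3)&(B[...,2]<z1+3); P=B[top]
    A=np.c_[P[:,:2],np.ones(len(P))]
    for _ in range(3):
        s=np.linalg.lstsq(A,P[:,2],rcond=None)[0]; k=abs(A@s-P[:,2])<1; A,P=A[k],P[k]
    print("top plane slopes deg",np.degrees(s[:2]),"z centre",s@[*t-[0,9],1],len(P),
          "x",np.percentile(P[:,0],[1,99]),"y",np.percentile(P[:,1],[1,99]))
    r=cv2.minAreaRect(P[:,:2].astype(np.float32)); print("rect",r)
    fr=m&(B[...,2]>z0)&(B[...,2]<z1-3)&(B[...,0]>t[0]+20); F=B[fr]
    s=np.polyfit(F[:,1],F[:,0],1); print("front face x",np.median(F[:,0]),"yaw",-np.degrees(s[0]),"y",np.percentile(F[:,1],[1,99]),"zmin",F[:,2].min(),len(F))
E
python3 - <<'E'
from rel import *
rel("scene2.npz",np.array([.5466,.0764]),62,86.5)
# pocket walls as the scene camera saw them at the start
S=load("scene0.npz");W=cloud(S);B=np.dstack([(W[...,:2]-[.5471,.0777])@Rb.T,W[...,2:]])*1000
m=(abs(B[...,0])<50)&(abs(B[...,1])<50)&(B[...,2]>27)&(B[...,2]<36)&(B[...,1]>-34.5)
r=cv2.minAreaRect(B[m][:,:2].astype(np.float32)); print("pocket rim (scene)",r,m.sum())
T=load("top0.npz");W=cloud(T);B=np.dstack([(W[...,:2]-[.5443,.0788])@Rb.T,W[...,2:]])*1000
m=(abs(B[...,0])<50)&(abs(B[...,1])<50)&(B[...,2]>27)&(B[...,2]<36)&(B[...,1]>-34.5)
print("pocket rim (top)",cv2.minAreaRect(B[m][:,:2].astype(np.float32)),m.sum())
f=(abs(B[...,0])<45)&(abs(B[...,1])<45)&(B[...,2]<12)&(B[...,2]>7)
print("floor z",np.median(B[f][:,2]))
E
```

```text
tcp rel seat (scene frame) mm [-0.7 -1.2]
top plane slopes deg [-0.3  0.1] z centre 86.63769745976604 200 x [-25.5  32. ] y [-38.8  15.6]
rect ((2.568574905395508, -11.594003677368164), (59.33650207519531, 55.445945739746094), 0.5549161434173584)
front face x 30.52436659849467 yaw -0.2966925687369742 y [-37.8  15.2] zmin 62.74189311828675 209
pocket rim (scene) ((-0.08340072631835938, 1.4620246887207031), (71.57141876220703, 81.56102752685547), 89.7423095703125) 233
pocket rim (top) ((0.2575035095214844, 1.6126441955566406), (80.184814453125, 72.24051666259766), 0.08928892016410828) 362
floor z 9.631385651846319
```

There is no tilt (slopes under 0.4°) and the yaw is good. The block sits 11.3 mm short along bay y and is about centred along bay x. I'll correct that and lower it to just above the flares, then go on in slowly.

Request:
send_rows:
  increments: [0, 0, 0, -0.1, 0.6, -0.5, 0, 0, 0, 0, -0.1, 0.5, -0.8, 0, 0, 0, 0, 0, 0, -0.8, 0, 0, 0, 0, 0, 0, -0.6, 0, 0, 0, 0, 0, 0, 0, 0, 0, 0, 0, 0, 0, 0, 0]

```text
time: 6.8
position: [0.5453, 0.0871, 0.0887]
tool_rot: [0.65, 0.76, -0.001, -0.001]
ft_force: [0.3, -0.8, -3.2]
grip_width: 0.0138
grip_force: 30.0
```

Run:
```python
from rig import robot
from rel import *
o=robot.get_obs(); print(o["position"]*1000,o["ft_force"])
c=robot.camera("scene"); np.savez("scene3.npz",**c)
z=o["position"][2]*1000
rel("scene3.npz",o["position"],z-53+4,z-53+24)
```

```text
[545.3  87.1  88.7] [ 0.3 -0.8 -3.2]
tcp rel seat (scene frame) mm [-0.3  9.6]
top plane slopes deg [-0.1  0.3] z centre 59.77524138898389 175 x [-28.5  32.4] y [-28.3  22. ]
rect ((1.7981014251708984, -2.068052291870117), (62.36626052856445, 53.4666862487793), 2.119995594024658)
front face x 31.06456747900394 yaw -0.1229982830806691 y [-26.9  26. ] zmin 39.77906685894741 180
```

Centred within about 1 mm, which the flares can take. I'll trim x by -0.5 mm and lower it.

Request:
send_rows:
  increments: [0, 0, 0, -0.06, 0.02, -0.3, 0, 0, 0, 0, 0, 0, -0.3, 0, 0, 0, 0, 0, 0, -0.3, 0, 0, 0, 0, 0, 0, -0.3, 0, 0, 0, 0, 0, 0, -0.3, 0, 0, 0, 0, 0, 0, 0, 0]

```text
time: 7.35
position: [0.5438, 0.0871, 0.0752]
tool_rot: [0.65, 0.76, -0.001, -0.001]
ft_force: [-4.6, -0.8, 8.4]
grip_width: 0.0135
grip_force: 30.1
```

Request:
send_rows:
  increments: [0, 0, 0, 0, 0, -0.2, 0, 0, 0, 0, 0, 0, -0.2, 0, 0, 0, 0, 0, 0, -0.2, 0, 0, 0, 0, 0, 0, 0, 0]

```text
time: 7.68
position: [0.5389, 0.0869, 0.0703]
tool_rot: [0.649, 0.76, -0.004, -0.005]
ft_force: [-12.3, -2.4, 23.4]
grip_width: 0.0141
grip_force: 31.4
```

Contact is stronger than expected (-12 N along x, 23 N up) and the tool was pushed 5 mm along -x. I'll stop and look before going further.

Run:
```python
from rig import robot
from rel import *
o=robot.get_obs(); print(o["position"]*1000,o["ft_force"],o["moment"]*100)
c=robot.camera("scene"); np.savez("scene4.npz",**c)
z=o["position"][2]*1000
try: rel("scene4.npz",o["position"],z-53+8,z-53+24)
except Exception as e: print(e)
W=cloud(c);im=c["image"]
B=np.dstack([(W[...,:2]-[.5471,.0777])@Rb.T,W[...,2:]])*1000
m=(abs(B[...,0])<50)&(abs(B[...,1])<45)&(im.min(2)>60)&(B[...,2]>20)
for zz in range(22,60,3):
    k=m&(abs(B[...,2]-zz)<1.5)
    if k.sum()>3: print(zz,k.sum(),B[k].min(0)[:2],B[k].max(0)[:2])
b=c["image"][180:300,300:440,::-1]; cv2.imwrite("pics/jam.png",cv2.convertScaleAbs(cv2.resize(b,None,fx=5,fy=5,interpolation=cv2.INTER_CUBIC),alpha=1.6))
```

```text
[538.9  86.9  70.3] [-12.3  -2.4  23.4] [-44.3 193.8   3. ]
tcp rel seat (scene frame) mm [-6.7 10.4]
top plane slopes deg [ 2.2 -3.4] z centre 40.49932574596533 57 x [-43.3  32.4] y [-43.2  23.2]
rect ((-3.6610107421875, -13.523292541503906), (95.80555725097656, 33.3336296081543), 31.007553100585938)
front face x 29.47684000469972 yaw -4.141778863282297 y [-37.7  26.1] zmin 26.235554613988675 158
22 8 [-32.7 -30.2] [ 12.5 -28.4]
25 23 [-37.7 -32.9] [27.8 30.7]
28 54 [-41.4 -38. ] [36.6 26.6]
31 121 [-37.2 -38. ] [40.  37.1]
34 41 [-27.5 -37.2] [42.3 26.1]
37 43 [-40.2 -43.1] [32.  25.7]
40 89 [-48.5 -44.2] [32.8 25.4]
43 126 [-49.  -44.9] [30.4 27.1]
46 144 [-40.8 -44.8] [30.7 27.5]
49 23 [ 16.8 -20.7] [31.1 22.8]
```

View pics/jam.png

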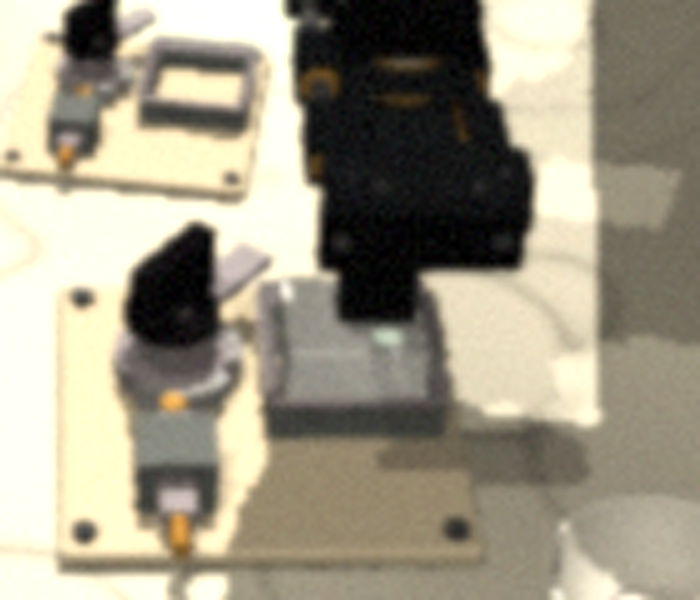

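The view shows the block in the pocket mouth at (350,340), with its +x edge high (z about 49) and caught on the front flare while the rear has gone in. I'll back out, look, and shift to -x.

Request:
send_rows:
  increments: [0, 0, 0, 0, 0, 0.4, 0, 0, 0, 0, 0, 0, 0.5, 0, 0, 0, 0, 0, 0, 0.5, 0, 0, 0, 0, 0, 0, 0.4, 0, 0, 0, 0, 0, 0, 0.4, 0, 0, 0, 0, 0, 0, 0, 0, 0, 0, 0, 0, 0, 0, 0]

```text
time: 8.32
position: [0.5456, 0.0872, 0.0907]
tool_rot: [0.65, 0.76, 0.0, 0.0]
ft_force: [-0.3, -0.1, -2.0]
grip_width: 0.014
grip_force: 29.3
```

Run:
```python
from rig import robot
from rel import *
o=robot.get_obs(); print(o["position"]*1000,o["ft_force"],o["moment"]*100)
c=robot.camera("scene"); np.savez("scene5.npz",**c)
W=cloud(c);im=c["image"]
B=np.dstack([(W[...,:2]-[.5471,.0777])@Rb.T,W[...,2:]])*1000
m=(abs(B[...,0])<50)&(B[...,1]<36)&(B[...,1]>-34)&(im.min(2)>60)&(B[...,2]>25)
for zz in range(25,75,3):
    k=m&(abs(B[...,2]-zz)<1.5)
    if k.sum()>3: print(zz,k.sum(),B[k].min(0)[:2],B[k].max(0)[:2])
k=m&(B[...,2]>52); 
h=np.median(B[k][:,2]); rel("scene5.npz",o["position"],h-20,h)
```

```text
[545.6  87.2  90.7] [-0.3 -0.1 -2. ] [ 0.9 -8.4 -3.1]
25 6 [-35.  -32.5] [ 27.2 -27.4]
28 32 [-40.4 -34. ] [36.8 34.2]
31 22 [-38.7 -33.9] [40.2 35.6]
34 5 [-35.4 -32.7] [39.5 34.5]
43 33 [-40.9 -32.1] [36.2 26.8]
46 33 [ 27.2 -28.9] [38.1 26.2]
49 32 [ -4.7 -28.7] [38.  26.2]
52 40 [ -7.3 -28.8] [37.8 24.1]
55 40 [ -9.9 -28.7] [36.1 25.8]
58 46 [-25.5 -28.6] [36.4 25.3]
61 122 [-23.9 -28.4] [37.  27.1]
64 178 [-17.7 -28.7] [36.4 26.7]
67 41 [ 18.5 -28. ] [37.  24.9]
tcp rel seat (scene frame) mm [0.  9.6]
top plane slopes deg [3.  0.7] z centre 63.10759077778 130 x [-18.8  35.6] y [-28.1  23. ]
rect ((7.175071716308594, -1.920492172241211), (57.965389251708984, 53.58180236816406), 1.4068543910980225)
front face x 34.3968391792763 yaw 0.5454591434250645 y [-27.7  26.1] zmin 44.865732806262706 190
```

The block is free, but it slipped to a 3° tilt because the grip was too high on the fin. I'll set it on the bench nearby, at about (0.527, 0.20), and regrip it properly lower down.

Request:
send_rows:
  increments: [0, 0, 0, 0, 0, 0.7, 0, 0, 0, 0, 0, 0, 0.7, 0, 0, 0, 0, -0.3, 1.2, 0, 0, 0, 0, 0, -0.3, 2, 0, 0, 0, 0, 0, -0.3, 2, 0, 0, 0, 0, 0, -0.3, 2, 0, 0, 0, 0, 0, -0.3, 2, 0, 0, 0, 0, 0, -0.3, 2, 0, 0, 0, 0, 0, 0, 0.2, -1, 0, 0, 0, 0, 0, 0, -1.2, 0, 0, 0, 0, 0, 0, -1.2, 0, 0, 0, 0, 0, 0, -1, 0, 0, 0, 0, 0, 0, -0.4, 0, 0, 0, 0, 0, 0, -0.2, 0, 0, 0, 0, 0, 0, 0, 0]

```text
time: 9.62
position: [0.5273, 0.2011, 0.0544]
tool_rot: [0.65, 0.76, -0.0, -0.0]
ft_force: [0.3, -0.6, -1.9]
grip_width: 0.0141
grip_force: 29.5
```

Request:
send_rows:
  increments: [0, 0, 0, 0, 0, 0, 0.4, 0, 0, 0, 0, 0, 0, 0.4, 0, 0, 0, 0, 0, 0, 0.4, 0, 0, 0, 0, 0, -0.4, 0.4, 0, 0, 0, 0, 0, -0.6, 0.4, 0, 0, 0, 0, 0, -0.6, 0.4, 0, 0, 0, 0, 0, 0, 0.4, 0, 0, 0, 0, 0, 0, 0.4]

```text
time: 10.28
position: [0.5266, 0.2011, 0.0378]
tool_rot: [0.65, 0.76, -0.001, -0.001]
ft_force: [-0.0, -0.6, 0.7]
grip_width: 0.0346
grip_force: 0.0
```

Run:
```python
from rig import robot
from rel import *
o=robot.get_obs(); p=o["position"];print(p*1000,o["ft_force"],o["grip_width"])
c=robot.camera("scene"); np.savez("scene6.npz",**c)
W=cloud(c); k=(abs(W[...,:2]-p[:2]).max(-1)<.06)&(c["image"].min(2)>70)&(W[...,2]>.015); print(np.percentile(W[k][:,2]*1000,[5,50,95]))
rel("scene6.npz",p,4,24)
```

```text
[526.6 201.1  37.8] [-0.  -0.6  0.7] 0.03457920907195269
[ 17.2  23.7 266.6]
tcp rel seat (scene frame) mm [ -0.8 125. ]
top plane slopes deg [0. 0.] z centre 23.80054118015459 149 x [-25.6  34.8] y [ 87.9 140.7]
rect ((4.000398635864258, 114.6937026977539), (62.68918991088867, 53.2168083190918), 2.1072797775268555)
front face x 32.99155770861257 yaw 1.9416335934361124 y [ 89.4 143.1] zmin 4.082688126153901 168
```

The block is flat on the bench. I'll regrip 2 mm lower, let the jaws close fully, lift, and return above the pocket.

Request:
send_rows:
  increments: [0, 0, 0, 0, 0, -0.25, 0.4, 0, 0, 0, 0, 0, 0, 0, 0, 0, 0, 0, 0, 0, 0, 0, 0, 0, 0, 0, 0, 0, 0, 0, 0, 0, 0, 0, 0, 0, 0, 0, 0, 0, 0, 0, 0, 0, 0, 0, 0, 0, 0, 0, 0, 0, 0, 0, 0, 0]
  newtons: 50

```text
time: 11.0
position: [0.5278, 0.2013, 0.0362]
tool_rot: [0.65, 0.76, 0.0, 0.0]
ft_force: [1.2, 0.0, 0.3]
grip_width: 0.0135
grip_force: 49.9
```

Request:
send_rows:
  increments: [0, 0, 0, 0, 0, 0.8, 0, 0, 0, 0, 0, 0, 1.2, 0, 0, 0, 0, 0, 0, 1.5, 0, 0, 0, 0, 0.3, -1.4, 0.7, 0, 0, 0, 0, 0.3, -2, 0, 0, 0, 0, 0, 0.3, -2, 0, 0, 0, 0, 0, 0.3, -2, 0, 0, 0, 0, 0, 0.3, -2, 0, 0, 0, 0, 0, 0.3, -2, 0, 0, 0, 0, 0, 0, 0, 0, 0, 0, 0, 0, 0, 0, 0, 0, 0, 0, 0, 0, 0, 0, 0, 0]

```text
validation failed for argument at $.in...
```

Run:
```python
from rig import robot
from rel import *
o=robot.get_obs(); p=o["position"];print(p*1000,o["ft_force"],o["grip_width"])
c=robot.camera("scene"); np.savez("scene7.npz",**c); z=p[2]*1000-35
rel("scene7.npz",p,z+3,z+24)
```

```text
[527.8 201.3  36.2] [1.2 0.  0.3] 0.013486189913416175
tcp rel seat (scene frame) mm [  0.3 125.1]
top plane slopes deg [-0.1  0.2] z centre 24.09663365979022 161 x [-26.4  32.4] y [ 88.3 141. ]
rect ((4.276641845703125, 115.06116485595703), (62.828216552734375, 53.48644256591797), 0.5326548218727112)
front face x 31.50113499618157 yaw 0.12617681909632222 y [ 88.8 142.2] zmin 4.257258783218785 179
```

One stray number got that call refused, and nothing moved. The grip is now good: the block is flat, yaw 0.1°, and the scene camera sees it 1.2 mm to +x of the TCP. I'll resend, aiming at TCP (0.544, 0.087).

Request:
send_rows:
  increments: [0, 0, 0, 0, 0, 0.8, 0, 0, 0, 0, 0, 0, 1.2, 0, 0, 0, 0, 0, 0, 1.5, 0, 0, 0, 0, 0.28, -1.43, 0.7, 0, 0, 0, 0, 0.28, -2, 0, 0, 0, 0, 0, 0.28, -2, 0, 0, 0, 0, 0, 0.28, -2, 0, 0, 0, 0, 0, 0.28, -2, 0, 0, 0, 0, 0, 0.26, -2, 0, 0, 0, 0, 0, 0, 0, 0, 0, 0, 0, 0, 0, 0, 0, 0, 0, 0, 0, 0, 0, 0, 0, 0]

```text
validation failed for argument at $.in...
```

Run:
```python
from rig import robot
from rel import *
o=robot.get_obs(); p=o["position"];print(p*1000,o["ft_force"],o["grip_width"])
c=robot.camera("scene"); np.savez("scene7.npz",**c); z=p[2]*1000-36
rel("scene7.npz",p,z+3,z+24)
```

```text
[527.8 201.3  36.3] [1.8 0.7 0.7] 0.013437470896872325
tcp rel seat (scene frame) mm [  0.3 125.1]
top plane slopes deg [ 0.3 -0.3] z centre 23.81340919162713 164 x [-26.7  32.1] y [ 87.9 139.8]
rect ((3.1277599334716797, 114.36001586914062), (60.69313049316406, 54.543121337890625), 1.2521246671676636)
front face x 31.409814355150534 yaw 0.9442377027936145 y [ 88.7 142.3] zmin 3.348753791710765 187
```

Request:
send_rows:
  increments: [0, 0, 0, 0, 0, 0.8, 0, 0, 0, 0, 0, 0, 1.2, 0, 0, 0, 0, 0, 0, 1.5, 0, 0, 0, 0, 0.28, -1.43, 0.7, 0, 0, 0, 0, 0.28, -2, 0, 0, 0, 0, 0, 0.28, -2, 0, 0, 0, 0, 0, 0.28, -2, 0, 0, 0, 0, 0, 0.28, -2, 0, 0, 0, 0, 0, 0.26, -2, 0, 0, 0, 0, 0, 0, 0, 0, 0, 0, 0, 0, 0, 0, 0, 0, 0, 0, 0, 0, 0, 0, 0]

```text
time: 12.1
position: [0.5433, 0.0872, 0.0785]
tool_rot: [0.65, 0.76, -0.0, -0.0]
ft_force: [-0.7, 0.3, -2.5]
grip_width: 0.0138
grip_force: 49.9
```

Run:
```python
from rig import robot
from rel import *
o=robot.get_obs(); p=o["position"];print(p*1000,o["ft_force"],o["grip_width"])
c=robot.camera("scene"); np.savez("scene7.npz",**c); z=p[2]*1000-36
rel("scene7.npz",p,z+3,z+24)
```

```text
[543.3  87.2  78.5] [-0.7  0.3 -2.5] 0.013835522825135213
tcp rel seat (scene frame) mm [-2.2 10. ]
top plane slopes deg [ 0.5 -0.4] z centre 65.87543274369666 166 x [-29.8  31.4] y [-27.3  28. ]
rect ((0.36731910705566406, 0.28977012634277344), (62.81486511230469, 56.03915023803711), 0.7875784039497375)
front face x 29.092248653039867 yaw 0.49107482115449325 y [-25.3  27.7] zmin 45.5426568906343 194
```

Level and centred: front face at 29.1, y about 0.3. I'll lower it into the flares and watch the force.

Request:
send_rows:
  increments: [0, 0, 0, 0.04, -0.05, -0.5, 0, 0, 0, 0, 0, 0, -0.5, 0, 0, 0, 0, 0, 0, -0.3, 0, 0, 0, 0, 0, 0, -0.3, 0, 0, 0, 0, 0, 0, 0, 0]

```text
time: 12.57
position: [0.5435, 0.0867, 0.0611]
tool_rot: [0.65, 0.76, -0.001, -0.001]
ft_force: [-1.1, -0.2, -2.7]
grip_width: 0.0135
grip_force: 49.9
```

Request:
send_rows:
  increments: [0, 0, 0, 0, 0, -0.2, 0, 0, 0, 0, 0, 0, -0.2, 0, 0, 0, 0, 0, 0, 0, 0]

```text
time: 12.82
position: [0.544, 0.0864, 0.0577]
tool_rot: [0.65, 0.76, -0.0, -0.0]
ft_force: [-0.4, -0.7, -2.5]
grip_width: 0.0133
grip_force: 49.9
```

The underside is already below the wall tops with no side force. I'll continue down.

Request:
send_rows:
  increments: [0, 0, 0, 0, 0, -0.25, 0, 0, 0, 0, 0, 0, -0.25, 0, 0, 0, 0, 0, 0, -0.25, 0, 0, 0, 0, 0, 0, -0.2, 0, 0, 0, 0, 0, 0, 0, 0]

```text
time: 13.23
position: [0.5439, 0.0863, 0.0481]
tool_rot: [0.65, 0.76, -0.0, -0.0]
ft_force: [-1.1, 0.5, -2.1]
grip_width: 0.0137
grip_force: 49.9
```

Request:
send_rows:
  increments: [0, 0, 0, 0, 0, -0.15, 0, 0, 0, 0, 0, 0, -0.1, 0, 0, 0, 0, 0, 0, 0, 0]

```text
time: 13.48
position: [0.5443, 0.0864, 0.0462]
tool_rot: [0.65, 0.76, 0.0, 0.0]
ft_force: [-0.1, -0.6, -0.9]
grip_width: 0.0134
grip_force: 49.9
```

Floor contact is beginning. I'll lower 1 mm more, open, and rise clear.

Request:
send_rows:
  increments: [0, 0, 0, 0, 0, -0.1, 0, 0, 0, 0, 0, 0, 0, 0, 0, 0, 0, 0, 0, 0, 0.4, 0, 0, 0, 0, 0, 0, 0.4, 0, 0, 0, 0, 0, 0, 0.4, 0, 0, 0, 0, 0, 0, 0.4, 0, 0, 0, 0, 0, 1, 0.4, 0, 0, 0, 0, 0, 2, 0.4, 0, 0, 0, 0, 0, 2, 0.4, 0, 0, 0, 0, 0, 3, 0.4, 0, 0, 0, 0, 0, 0, 0.4]

```text
time: 14.4
position: [0.5477, 0.0864, 0.1302]
tool_rot: [0.65, 0.76, 0.003, 0.004]
ft_force: [0.7, 0.3, 0.9]
grip_width: 0.0349
grip_force: 0.0
```

Run:
```python
from rig import robot
from rel import *
o=robot.get_obs(); p=o["position"];print(p*1000,o["ft_force"],o["q"])
c=robot.camera("scene"); np.savez("scene8.npz",**c)
rel("scene8.npz",np.array([.5439,.0866]),27,34)
W=cloud(c);im=c["image"]; B=np.dstack([(W[...,:2]-[.5471,.0777])@Rb.T,W[...,2:]])*1000
m=(abs(B[...,0]+0)<26)&(abs(B[...,1]+5)<22)&(im.min(2)>70)&(B[...,2]<50); print("ledge z",np.percentile(B[m][:,2],[5,50,95]))
K=B+[0,74,0]
# knob: black bar upper part and steel tongue, bay frame
m=(np.hypot(K[...,0],K[...,1])<35)&(im.max(2)<60)&(K[...,2]>50)&(K[...,2]<82); 
print("bar",cv2.minAreaRect(K[m][:,:2].astype(np.float32)),m.sum(),K[m].max(0))
T=load("top0.npz");W=cloud(T); seat=np.array([.5443,.0788])
K=np.dstack([(W[...,:2]-seat)@Rb.T,W[...,2:]])*1000+[0,74,0]
m=(np.hypot(K[...,0],K[...,1])<35)&(T["image"].max(2)<60)&(K[...,2]>66)&(K[...,2]<86)
r=cv2.minAreaRect(K[m][:,:2].astype(np.float32)); print("bar top view",r,np.median(K[m][:,2]),m.sum())
m=(np.hypot(K[...,0],K[...,1])<64)&(np.hypot(K[...,0],K[...,1])>32)&(K[...,2]>35)&(K[...,2]<46)&(K[...,0]<0)
P=K[m]; print("tongue",len(P),P.mean(0),"angle",np.arctan2(P[:,1],P[:,0]).mean())
b=im[180:300,290:430,::-1]; cv2.imwrite("pics/seated.png",cv2.convertScaleAbs(cv2.resize(b,None,fx=5,fy=5,interpolation=cv2.INTER_CUBIC),alpha=1.6))
```

```text
[547.7  86.4 130.2] [0.7 0.3 0.9] [-0.   0.6  1.7  0.   0.9 -0.2]
tcp rel seat (scene frame) mm [-1.8  9.3]
top plane slopes deg [-0.2  0.8] z centre 33.79603250721783 186 x [-28.7  38.6] y [-36.3  23.4]
rect ((1.9436187744140625, -6.367095947265625), (73.6754379272461, 63.68669509887695), 1.0299040079116821)
front face x 29.780657155705875 yaw -2.7428497260733495 y [-38.   26.4] zmin 27.242930621940754 52
ledge z [31.8 33.8 35.8]
bar ((1.7672462463378906, -1.5396881103515625), (24.532865524291992, 43.4600715637207), 68.72112274169922) 229 [22.6 17.  80.7]
bar top view ((-0.44562816619873047, 0.11681938171386719), (12.41870403289795, 43.6556396484375), 51.397056579589844) 77.61518360913061 185
tongue 138 [-35.7  28.9  42.5] angle 2.4611368933131885
```

View pics/seated.png

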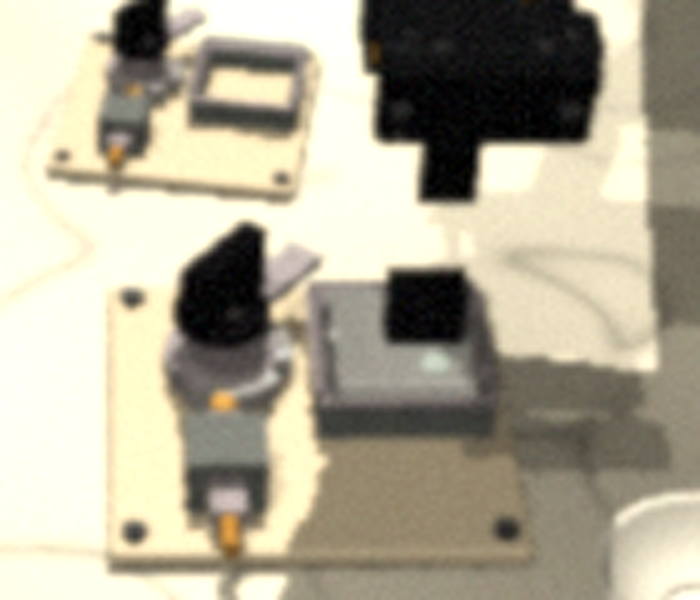

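The carriage is home: ledge at z 33.8 (34 expected), fin on the +y side away from the knob at (425,305), knob bar at (222,285). Bar and tongue angles of 2.468 and 2.461 rad put the joint at about 0.10. In world axes the bar lies at 150.2°, so the jaw line should be at 60.2°, a turn of +0.895. I'll move above the knob.

Request:
send_rows:
  increments: [0, 0, 0.09, 0.13, -0.85, 0, 0.5, 0, 0, 0.09, 0.13, -0.8, 0, 0.5, 0, 0, 0.09, 0.13, -0.8, 0, 0.5, 0, 0, 0.09, 0.13, -0.8, 0, 0.5, 0, 0, 0.09, 0.13, -0.8, 0, 0.5, 0, 0, 0.09, 0.13, -0.8, 0, 0.5, 0, 0, 0.09, 0.13, -0.8, 0, 0.5, 0, 0, 0.09, 0.13, -0.8, 0, 0.5, 0, 0, 0.09, 0.13, -0.8, 0, 0.5, 0, 0, 0.085, 0.13, -0.9, 0, 0.5, 0, 0, 0, 0, 0, 0, 0.5, 0, 0, 0, 0, 0, 0, 0.5, 0, 0, 0, 0, 0, 0, 0.5]
  newtons: 20

```text
time: 15.53
position: [0.5566, 0.0053, 0.1246]
tool_rot: [0.258, 0.966, 0.0, -0.001]
ft_force: [-1.1, 0.8, -0.3]
grip_width: 0.0434
grip_force: 0.0
```

Yaw is 60.1°. I'll descend and grip the bar.

Request:
send_rows:
  increments: [0, 0, 0, 0.05, 0, -1.5, 0.5, 0, 0, 0, 0, 0, -1.5, 0.5, 0, 0, 0, 0, 0, -1.3, 0.5, 0, 0, 0, 0, 0, -1.3, 0.5, 0, 0, 0, 0, 0, -0.8, 0.5, 0, 0, 0, 0, 0, -0.4, 0.5, 0, 0, 0, 0, 0, 0, 0.5]

```text
time: 16.12
position: [0.5571, 0.0054, 0.0562]
tool_rot: [0.257, 0.966, -0.0, -0.001]
ft_force: [0.6, 0.6, -0.1]
grip_width: 0.0437
grip_force: 0.0
```

Request:
send_rows:
  increments: [0, 0, 0, 0, 0, 0, 0, 0, 0, 0, 0, 0, 0, 0, 0, 0, 0, 0, 0, 0, 0, 0, 0, 0, 0, 0, 0, 0, 0, 0, 0, 0, 0, 0, 0, 0, 0, 0, 0, 0, 0, 0, 0, 0, 0, 0, 0, 0, 0, 0, 0, 0, 0, 0, 0, 0]
  newtons: 30

```text
time: 16.78
position: [0.5574, 0.0039, 0.0574]
tool_rot: [0.257, 0.966, -0.001, -0.0]
ft_force: [-1.3, -4.8, 2.7]
grip_width: 0.0117
grip_force: 30.0
```

```bash
cat > f.py <<'E'
from rig import robot
import numpy as np
o=robot.get_obs(); t=o["tool_rot"]; a=np.degrees(2*np.arctan2(t[1],t[0]))-90
print("t %.2f"%o["time"],np.round(o["position"]*1000,1),"yaw rad %.3f"%np.radians(a),"F",np.round(o["ft_force"],1),"M",np.round(o["moment"],3),"grip",round(float(o["grip_width"])*1000,1),round(float(o["grip_force"]),1))
E
python3 f.py
```

```text
t 16.78 [557.4   3.9  57.4] yaw rad 1.051 F [-1.3 -4.8  2.7] M [-0.753  0.199 -0.051] grip 11.7 30.0
```

Gripped at 11.7 mm. I'll ease out the -5 N side load with -1.5 mm in y and turn clockwise 0.36 rad, to a joint value of about 0.46, which is still before the earliest notch.

Request:
send_rows:
  increments: [0, 0, 0, -0.03, -0.18, 0, 0, 0, 0, -0.04, 0, 0, 0, 0, 0, 0, -0.04, 0, 0, 0, 0, 0, 0, -0.04, 0, 0, 0, 0, 0, 0, -0.04, 0, 0, 0, 0, 0, 0, -0.04, 0, 0, 0, 0, 0, 0, -0.04, 0, 0, 0, 0, 0, 0, -0.04, 0, 0, 0, 0, 0, 0, -0.04, 0, 0, 0, 0, 0, 0, -0.04, 0, 0, 0, 0]

```text
time: 17.62
position: [0.5571, 0.0035, 0.0574]
tool_rot: [0.426, 0.905, 0.0, -0.0]
ft_force: [-1.4, 1.3, 4.2]
grip_width: 0.0117
grip_force: 30.1
```

```bash
python3 f.py
```

```text
t 17.62 [557.1   3.5  57.4] yaw rad 0.690 F [-1.4  1.3  4.2] M [0.148 0.097 0.292] grip 11.7 30.1
```

Mz is about +0.29 N m (resisting), joint about 0.46. I'll go in small steps, reading the moment after each.

Request:
send_rows:
  increments: [0, 0, -0.02, 0, 0, 0, 0, 0, 0, -0.02, 0, 0, 0, 0]

```text
time: 17.78
position: [0.5571, 0.0034, 0.0574]
tool_rot: [0.444, 0.896, 0.0, -0.0]
ft_force: [-1.4, 1.5, 5.5]
grip_width: 0.0117
grip_force: 30.0
```

```bash
python3 f.py
```

```text
t 17.78 [557.1   3.4  57.4] yaw rad 0.650 F [-1.4  1.5  5.5] M [0.167 0.169 0.2  ] grip 11.7 30.0
```

Request:
send_rows:
  increments: [0, 0, -0.02, 0, 0, 0, 0, 0, 0, -0.02, 0, 0, 0, 0]

```text
time: 17.95
position: [0.557, 0.0035, 0.0574]
tool_rot: [0.462, 0.887, 0.0, -0.0]
ft_force: [-2.1, 0.8, 6.0]
grip_width: 0.0118
grip_force: 30.0
```

```bash
python3 f.py
```

```text
t 17.95 [557.    3.5  57.4] yaw rad 0.611 F [-2.1  0.8  6. ] M [0.125 0.274 0.21 ] grip 11.8 30.0
```

Baseline Mz is about 0.2, joint about 0.54. Continuing, with a 1 mm rise to ease the 6 N vertical load.

Request:
send_rows:
  increments: [0, 0, -0.02, 0, 0, 0.08, 0, 0, 0, -0.02, 0, 0, 0.04, 0]

```text
time: 18.12
position: [0.557, 0.0034, 0.0575]
tool_rot: [0.48, 0.877, -0.0, -0.001]
ft_force: [-0.4, -0.6, -7.0]
grip_width: 0.0115
grip_force: 30.0
```

```bash
python3 f.py
```

```text
t 18.12 [557.    3.4  57.5] yaw rad 0.570 F [-0.4 -0.6 -7. ] M [ 0.04  -0.207  0.177] grip 11.5 30.0
```

Request:
send_rows:
  increments: [0, 0, -0.015, 0, 0, 0, 0, 0, 0, -0.015, 0, 0, 0, 0]

```text
time: 18.28
position: [0.5569, 0.0034, 0.0575]
tool_rot: [0.493, 0.87, -0.0, -0.001]
ft_force: [-0.7, 0.9, -5.9]
grip_width: 0.0118
grip_force: 30.0
```

```bash
python3 f.py
```

```text
t 18.28 [556.9   3.4  57.5] yaw rad 0.540 F [-0.7  0.9 -5.9] M [ 0.238 -0.233  0.021] grip 11.8 30.0
```

Mz fell to 0.02 at joint about 0.61, which may be the start of the notch. I'll take finer steps.

Request:
send_rows:
  increments: [0, 0, -0.02, 0, 0, -0.05, 0]

```text
time: 18.37
position: [0.5569, 0.0034, 0.0574]
tool_rot: [0.502, 0.865, -0.0, -0.001]
ft_force: [-1.2, 1.8, 1.4]
grip_width: 0.0117
grip_force: 30.0
```

```bash
python3 f.py
```

```text
t 18.37 [556.9   3.4  57.4] yaw rad 0.519 F [-1.2  1.8  1.4] M [0.276 0.078 0.227] grip 11.7 30.0
```

Request:
send_rows:
  increments: [0, 0, -0.01, 0, 0, 0, 0]

```text
time: 18.45
position: [0.5569, 0.0034, 0.0575]
tool_rot: [0.506, 0.863, -0.0, -0.001]
ft_force: [-0.9, 2.5, -3.7]
grip_width: 0.0116
grip_force: 30.1
```

```bash
python3 f.py
```

```text
t 18.45 [556.9   3.4  57.5] yaw rad 0.510 F [-0.9  2.5 -3.7] M [ 0.317 -0.019  0.231] grip 11.6 30.1
```

Back at 0.23, so that was noise. I'll add a cross-check on the tail pin (visible brass area in the scene view) to each step.

```bash
cat >> f.py <<'E'
if __name__=="__main__":
    def brass(im):
        b=im[270:302,320:352].astype(float); s=np.clip(b[...,0]-b[...,2]-70,0,60)/60; v=np.arange(270,302)
        e=s.sum(1); return "area %.2f tip row %.2f"%(s.sum(),np.interp(e.sum()*.9,np.cumsum(e),v))
    c=robot.camera("scene")["image"]; print(brass(np.load("scene0.npz")["image"]),"|",brass(np.load("scene8.npz")["image"]),"| now",brass(c))
    o=robot.get_obs(); print("Mz again %.3f"%o["moment"][2])
E
python3 f.py
```

```text
t 18.45 [556.9   3.4  57.5] yaw rad 0.510 F [-0.9  2.5 -3.7] M [ 0.317 -0.019  0.231] grip 11.6 30.1
area 2.40 tip row 286.84 | area 3.22 tip row 286.92 | now area 0.00 tip row 301.00
Mz again 0.162
```

Request:
send_rows:
  increments: [0, 0, -0.015, 0, 0, 0, 0, 0, 0, -0.015, 0, 0, 0, 0]

```text
time: 18.67
position: [0.5569, 0.0033, 0.0575]
tool_rot: [0.519, 0.855, -0.0, -0.001]
ft_force: [-1.3, 2.4, -3.8]
grip_width: 0.0117
grip_force: 30.1
```

```bash
python3 f.py
```

```text
t 18.67 [556.9   3.3  57.5] yaw rad 0.480 F [-1.3  2.4 -3.8] M [ 0.371 -0.001  0.194] grip 11.7 30.1
area 2.40 tip row 286.84 | area 3.22 tip row 286.92 | now area 0.00 tip row 301.00
Mz again 0.160
```

Request:
send_rows:
  increments: [0, 0, -0.015, 0, 0, 0, 0, 0, 0, -0.015, 0, 0, 0, 0]

```text
time: 18.88
position: [0.5569, 0.0033, 0.0575]
tool_rot: [0.532, 0.847, -0.0, -0.001]
ft_force: [-0.9, 3.1, -4.7]
grip_width: 0.0119
grip_force: 30.0
```

```bash
python3 f.py
```

```text
t 18.88 [556.9   3.3  57.5] yaw rad 0.449 F [-0.9  3.1 -4.7] M [0.46  0.068 0.107] grip 11.9 30.0
area 2.40 tip row 286.84 | area 3.22 tip row 286.92 | now area 0.00 tip row 301.00
Mz again 0.093
```

The pin is now in the arm's shadow, so I'll switch the check to a brightness-independent ratio. Mz is falling (0.09), so I'll take small steps.

```bash
python3 - <<'E'
s=open("f.py").read()
s=s.replace('s=np.clip(b[...,0]-b[...,2]-70,0,60)/60','s=np.clip((b[...,0]-b[...,2])/(b[...,0]+8)-.4,0,.3)/.3')
open("f.py","w").write(s)
E
python3 f.py
```

```text
t 18.93 [556.8   3.3  57.5] yaw rad 0.449 F [-1.4  2.1 -4.5] M [0.4   0.092 0.093] grip 11.8 30.0
area 18.25 tip row 288.73 | area 17.81 tip row 288.68 | now area 14.05 tip row 289.19
Mz again 0.042
```

Request:
send_rows:
  increments: [0, 0, -0.01, 0, -0.05, 0, 0, 0, 0, -0.01, 0, 0, 0, 0]

```text
time: 19.15
position: [0.5568, 0.0032, 0.0575]
tool_rot: [0.54, 0.842, 0.0, -0.001]
ft_force: [-1.3, 5.0, -5.3]
grip_width: 0.0117
grip_force: 30.0
```

```bash
python3 f.py
```

```text
t 19.15 [556.8   3.2  57.5] yaw rad 0.430 F [-1.3  5.  -5.3] M [0.862 0.126 0.269] grip 11.7 30.0
area 18.25 tip row 288.73 | area 17.81 tip row 288.68 | now area 13.97 tip row 289.30
Mz again 0.163
```

Request:
send_rows:
  increments: [0, 0, -0.01, 0, 0, 0, 0, 0, 0, -0.01, 0, 0, 0, 0]

```text
time: 19.37
position: [0.5568, 0.0032, 0.0575]
tool_rot: [0.548, 0.836, 0.0, -0.001]
ft_force: [-0.8, 4.1, -5.6]
grip_width: 0.0117
grip_force: 30.0
```

```bash
python3 f.py
```

```text
t 19.37 [556.8   3.2  57.5] yaw rad 0.410 F [-0.8  4.1 -5.6] M [0.724 0.104 0.201] grip 11.7 30.0
area 18.25 tip row 288.73 | area 17.81 tip row 288.68 | now area 14.65 tip row 289.38
Mz again 0.080
```

The tip row is unchanged, so the follower is still on the rim (joint about 0.74). Continuing while nulling the side loads.

Request:
send_rows:
  increments: [0, 0, -0.02, 0, 0.1, -0.05, 0, 0, 0, -0.02, 0, 0, 0, 0]

```text
time: 19.58
position: [0.5568, 0.0033, 0.0575]
tool_rot: [0.565, 0.825, -0.001, -0.0]
ft_force: [-3.3, 0.5, -0.9]
grip_width: 0.0119
grip_force: 30.1
```

```bash
python3 f.py|grep -v area; python3 f.py|tail -2
```

```text
t 19.58 [556.8   3.3  57.5] yaw rad 0.370 F [-3.3  0.5 -0.9] M [0.184 0.475 0.307] grip 11.9 30.1
Mz again 0.240
area 18.25 tip row 288.73 | area 17.81 tip row 288.68 | now area 14.50 tip row 289.39
Mz again 0.193
```

Request:
send_rows:
  increments: [0, 0, -0.02, 0, 0, 0, 0, 0, 0, -0.02, 0, 0, 0, 0]

```text
time: 19.85
position: [0.5567, 0.0033, 0.0574]
tool_rot: [0.582, 0.813, -0.0, -0.0]
ft_force: [-5.4, 0.6, 1.3]
grip_width: 0.0117
grip_force: 30.0
```

```bash
python3 f.py|grep -v area; python3 f.py|tail -2
```

```text
t 19.85 [556.7   3.3  57.4] yaw rad 0.329 F [-5.4  0.6  1.3] M [-0.002  0.718  0.175] grip 11.7 30.0
Mz again 0.060
area 18.25 tip row 288.73 | area 17.81 tip row 288.68 | now area 13.42 tip row 289.43
Mz again 0.023
```

Request:
send_rows:
  increments: [0, 0, -0.02, -0.1, 0, 0, 0, 0, 0, -0.02, 0, 0, 0, 0]

```text
time: 20.12
position: [0.5567, 0.0033, 0.0574]
tool_rot: [0.598, 0.801, 0.0, 0.0]
ft_force: [-3.2, 0.3, 0.1]
grip_width: 0.0119
grip_force: 30.0
```

```bash
python3 f.py|grep -v area; python3 f.py|tail -2
```

```text
t 20.12 [556.7   3.3  57.4] yaw rad 0.289 F [-3.2  0.3  0.1] M [0.023 0.572 0.262] grip 11.9 30.0
Mz again 0.187
area 18.25 tip row 288.73 | area 17.81 tip row 288.68 | now area 14.51 tip row 289.36
Mz again 0.177
```

Request:
send_rows:
  increments: [0, 0, -0.015, 0, 0, 0, 0, 0, 0, -0.015, 0, 0, 0, 0]

```text
time: 20.38
position: [0.5567, 0.0033, 0.0574]
tool_rot: [0.61, 0.793, -0.0, 0.0]
ft_force: [-4.1, -1.2, 1.0]
grip_width: 0.012
grip_force: 30.0
```

```bash
python3 f.py|grep -v area; python3 f.py|tail -2
```

```text
t 20.38 [556.7   3.3  57.4] yaw rad 0.260 F [-4.1 -1.2  1. ] M [-0.107  0.6    0.28 ] grip 12.0 30.0
Mz again 0.187
area 18.25 tip row 288.73 | area 17.81 tip row 288.68 | now area 14.06 tip row 289.56
Mz again 0.173
```

Joint about 0.89, still on the rim.

Request:
send_rows:
  increments: [0, 0, -0.02, -0.1, 0, 0, 0, 0, 0, -0.02, 0, 0, 0, 0]

```text
time: 20.65
position: [0.5566, 0.0033, 0.0575]
tool_rot: [0.626, 0.78, 0.001, 0.001]
ft_force: [-1.0, -1.6, 0.2]
grip_width: 0.0116
grip_force: 30.1
```

```bash
python3 f.py|cut -d'|' -f3
```

```text
t 20.65 [556.6   3.3  57.5] yaw rad 0.219 F [-1.  -1.6  0.2] M [-0.171  0.251  0.16 ] grip 11.6 30.1
 now area 14.14 tip row 289.45
Mz again 0.164
```

Request:
send_rows:
  increments: [0, 0, -0.015, 0, 0, 0, 0, 0, 0, -0.015, 0, 0, 0, 0]

```text
time: 20.87
position: [0.5566, 0.0033, 0.0574]
tool_rot: [0.637, 0.771, 0.001, 0.001]
ft_force: [-0.1, -1.0, 0.1]
grip_width: 0.0118
grip_force: 30.1
```

```bash
python3 f.py|cut -d'|' -f3
```

```text
t 20.87 [556.6   3.3  57.4] yaw rad 0.190 F [-0.1 -1.   0.1] M [-0.273  0.054  0.228] grip 11.8 30.1
 now area 13.71 tip row 289.54
Mz again 0.122
```

Request:
send_rows:
  increments: [0, 0, -0.015, 0, 0, 0, 0, 0, 0, -0.015, 0, 0, 0, 0]

```text
time: 21.08
position: [0.5565, 0.0033, 0.0575]
tool_rot: [0.648, 0.761, 0.001, 0.001]
ft_force: [1.9, -2.0, 0.9]
grip_width: 0.0115
grip_force: 30.1
```

```bash
python3 f.py|cut -d'|' -f3
```

```text
t 21.08 [556.5   3.3  57.5] yaw rad 0.160 F [ 1.9 -2.   0.9] M [-0.308 -0.104  0.305] grip 11.5 30.1
 now area 14.34 tip row 289.51
Mz again 0.134
```

Joint about 0.99. Still rim friction.

Request:
send_rows:
  increments: [0, 0, -0.015, 0, 0, 0, 0, 0, 0, -0.015, 0, 0, 0, 0]

```text
time: 21.3
position: [0.5564, 0.0033, 0.0574]
tool_rot: [0.66, 0.751, 0.001, 0.001]
ft_force: [0.9, -2.6, -0.8]
grip_width: 0.0118
grip_force: 30.0
```

```bash
python3 f.py|cut -d'|' -f3
```

```text
t 21.30 [556.4   3.3  57.4] yaw rad 0.129 F [ 0.9 -2.6 -0.8] M [-0.397 -0.288  0.053] grip 11.8 30.0
 now area 13.90 tip row 289.30
Mz again 0.000
```

Request:
send_rows:
  increments: [0, 0, -0.015, 0, 0, 0, 0, 0, 0, -0.015, 0, 0, 0, 0]

```text
time: 21.52
position: [0.5564, 0.0033, 0.0575]
tool_rot: [0.671, 0.741, 0.001, 0.001]
ft_force: [2.9, -2.2, -0.8]
grip_width: 0.0117
grip_force: 30.0
```

```bash
python3 f.py|cut -d'|' -f3
```

```text
t 21.52 [556.4   3.3  57.5] yaw rad 0.099 F [ 2.9 -2.2 -0.8] M [-0.456 -0.462  0.041] grip 11.7 30.0
 now area 14.20 tip row 289.23
Mz again 0.037
```

Request:
send_rows:
  increments: [0, 0, -0.015, 0, 0, 0, 0, 0, 0, -0.015, 0, 0, 0, 0]

```text
time: 21.73
position: [0.5564, 0.0033, 0.0575]
tool_rot: [0.682, 0.731, 0.001, 0.001]
ft_force: [3.7, -2.2, -0.4]
grip_width: 0.0119
grip_force: 30.0
```

```bash
python3 f.py|cut -d'|' -f3
```

```text
t 21.73 [556.4   3.3  57.5] yaw rad 0.069 F [ 3.7 -2.2 -0.4] M [-0.488 -0.531  0.036] grip 11.9 30.0
 now area 13.88 tip row 288.88
Mz again -0.030
```

Mz has fallen to about 0 and the tail tip is starting to withdraw (289.5 to 288.9), so the roller is entering the notch at joint about 1.02–1.08. Finer steps now.

Request:
send_rows:
  increments: [0, 0, -0.01, 0.08, 0, 0, 0, 0, 0, -0.01, 0, 0, 0, 0]

```text
time: 21.95
position: [0.5563, 0.0033, 0.0575]
tool_rot: [0.689, 0.725, -0.0, 0.0]
ft_force: [2.4, -4.8, 1.6]
grip_width: 0.012
grip_force: 30.0
```

```bash
python3 f.py|cut -d'|' -f3
```

```text
t 21.95 [556.3   3.3  57.5] yaw rad 0.050 F [ 2.4 -4.8  1.6] M [-0.652 -0.421  0.048] grip 12.0 30.0
 now area 13.84 tip row 288.95
Mz again -0.064
```

Request:
send_rows:
  increments: [0, 0, -0.01, 0, 0, 0, 0, 0, 0, -0.01, 0, 0, 0, 0]

```text
time: 22.17
position: [0.5563, 0.0033, 0.0574]
tool_rot: [0.696, 0.718, -0.0, 0.0]
ft_force: [2.4, -4.0, 2.2]
grip_width: 0.0117
grip_force: 30.0
```

```bash
python3 f.py|cut -d'|' -f3
```

```text
t 22.17 [556.3   3.3  57.4] yaw rad 0.030 F [ 2.4 -4.   2.2] M [-0.843 -0.447  0.016] grip 11.7 30.0
 now area 13.56 tip row 288.72
Mz again -0.042
```

Request:
send_rows:
  increments: [0, 0, -0.01, 0, -0.1, 0, 0, 0, 0, -0.01, 0, 0, 0, 0]

```text
time: 22.38
position: [0.5563, 0.0032, 0.0574]
tool_rot: [0.704, 0.71, 0.001, -0.0]
ft_force: [2.6, -1.0, 2.6]
grip_width: 0.0115
grip_force: 30.0
```

```bash
python3 f.py|cut -d'|' -f3
```

```text
t 22.38 [556.3   3.2  57.4] yaw rad 0.009 F [ 2.6 -1.   2.6] M [-0.101 -0.51  -0.112] grip 11.5 30.0
 now area 14.07 tip row 288.56
Mz again -0.071
```

Request:
send_rows:
  increments: [0, 0, -0.01, 0, 0, 0, 0, 0, 0, -0.01, 0, 0, 0, 0]

```text
time: 22.6
position: [0.5563, 0.0032, 0.0574]
tool_rot: [0.711, 0.703, 0.0, -0.0]
ft_force: [3.3, 0.9, 4.4]
grip_width: 0.0118
grip_force: 30.0
```

```bash
python3 f.py|cut -d'|' -f3
```

```text
t 22.60 [556.3   3.2  57.4] yaw rad -0.010 F [3.3 0.9 4.4] M [ 0.159 -0.526 -0.087] grip 11.8 30.0
 now area 13.89 tip row 288.04
Mz again -0.162
```

Now it is clearly pulling on (Mz about -0.1) with the tip still retracting. Joint about 1.16.

Request:
send_rows:
  increments: [0, 0, -0.01, 0, 0, 0, 0, 0, 0, -0.01, 0, 0, 0, 0]

```text
time: 22.82
position: [0.5563, 0.0031, 0.0574]
tool_rot: [0.718, 0.696, 0.0, -0.0]
ft_force: [1.8, 2.6, 5.1]
grip_width: 0.0119
grip_force: 30.0
```

```bash
python3 f.py|cut -d'|' -f3
```

```text
t 22.82 [556.3   3.1  57.4] yaw rad -0.030 F [1.8 2.6 5.1] M [ 0.473 -0.533 -0.085] grip 11.9 30.0
 now area 13.65 tip row 287.85
Mz again -0.109
```

Request:
send_rows:
  increments: [0, 0, -0.01, 0, 0, 0, 0, 0, 0, -0.01, 0, 0, 0, 0]

```text
time: 23.03
position: [0.5562, 0.0031, 0.0574]
tool_rot: [0.725, 0.689, 0.0, -0.0]
ft_force: [2.8, 4.6, 6.0]
grip_width: 0.0115
grip_force: 30.0
```

```bash
python3 f.py|cut -d'|' -f3
```

```text
t 23.03 [556.2   3.1  57.4] yaw rad -0.050 F [2.8 4.6 6. ] M [ 0.56  -0.524 -0.062] grip 11.5 30.0
 now area 13.94 tip row 287.61
Mz again -0.085
```

Request:
send_rows:
  increments: [0, 0, -0.01, 0, 0.1, 0.05, 0, 0, 0, -0.01, 0, 0, 0, 0]

```text
time: 23.25
position: [0.5563, 0.0032, 0.0575]
tool_rot: [0.731, 0.682, -0.0, 0.0]
ft_force: [3.1, 0.2, 1.0]
grip_width: 0.0119
grip_force: 30.0
```

```bash
python3 f.py|cut -d'|' -f3
```

```text
t 23.25 [556.3   3.2  57.5] yaw rad -0.069 F [3.1 0.2 1. ] M [-0.03  -0.655  0.048] grip 11.9 30.0
 now area 13.57 tip row 287.54
Mz again 0.006
```

Request:
send_rows:
  increments: [0, 0, -0.01, 0, 0, 0, 0, 0, 0, -0.01, 0, 0, 0, 0]

```text
time: 23.47
position: [0.5562, 0.0032, 0.0575]
tool_rot: [0.738, 0.675, -0.0, 0.0]
ft_force: [2.9, -1.1, -1.2]
grip_width: 0.0117
grip_force: 30.0
```

```bash
python3 f.py|cut -d'|' -f3
```

```text
t 23.47 [556.2   3.2  57.5] yaw rad -0.090 F [ 2.9 -1.1 -1.2] M [-0.194 -0.724  0.013] grip 11.7 30.0
 now area 13.76 tip row 287.51
Mz again 0.031
```

The tip has plateaued (287.5) and the pull has gone. One more small step to be sure it is fully down.

Request:
send_rows:
  increments: [0, 0, -0.01, 0, 0, 0, 0, 0, 0, -0.01, 0, 0, 0, 0]

```text
time: 23.68
position: [0.5562, 0.0033, 0.0575]
tool_rot: [0.745, 0.667, -0.0, 0.0]
ft_force: [4.4, -1.3, -1.3]
grip_width: 0.0118
grip_force: 30.0
```

```bash
python3 f.py|cut -d'|' -f3; python3 f.py|tail -1;python3 f.py|tail -2|cut -d'|' -f3
```

```text
t 23.68 [556.2   3.3  57.5] yaw rad -0.110 F [ 4.4 -1.3 -1.3] M [-0.283 -0.693  0.053] grip 11.8 30.0
 now area 13.18 tip row 287.46
Mz again 0.002
Mz again 0.001
 now area 13.46 tip row 287.53
Mz again -0.011
```

The tip is steady over the last 0.06 rad and the torque is about zero, so the roller is down in the notch, mid-floor, well short of the far flank. I'll stop turning here, open, rise and check.

Request:
send_rows:
  increments: [0, 0, 0, 0, 0, 0, 0.5, 0, 0, 0, 0, 0, 0, 0.5, 0, 0, 0, 0, 0, 0, 0.5, 0, 0, 0, 0, 0, 0, 0.5, 0, 0, 0, 0, 0, 0, 0.5, 0, 0, 0, 0, 0, 0, 0.5, 0, 0, 0, 0, 0, 0.5, 0.5, 0, 0, 0, 0, 0, 1.5, 0.5, 0, 0, 0, 0, 0, 2.5, 0.5, 0, 0, 0, 0, 0, 3, 0.5, 0, 0, 0, 0, 0, 3, 0.5, 0, 0, 0, -3, 0, 2, 0.5, 0, 0, 0, -3, 0, 0, 0.5, 0, 0, 0, -3, 0, 0, 0.5, 0, 0, 0, 0, 0, 0, 0.5, 0, 0, 0, 0, 0, 0, 0.5]

```text
time: 25.17
position: [0.4644, 0.004, 0.1833]
tool_rot: [0.745, 0.667, -0.0, -0.0]
ft_force: [0.2, 0.1, 0.7]
grip_width: 0.0437
grip_force: 0.0
```

```bash
python3 f.py
python3 - <<'E'
from rig import robot
from rel import *
c=robot.camera("scene"); W=cloud(c);im=c["image"]; B=np.dstack([(W[...,:2]-[.5471,.0777])@Rb.T,W[...,2:]])*1000
m=(abs(B[...,0]-12)<14)&(abs(B[...,1]+3)<22)&(im.min(2)>70)&(B[...,2]<37); print("ledge z",np.percentile(B[m][:,2],[5,50,95]))
K=B+[0,74,0]
r=np.hypot(K[...,0],K[...,1]); m=(r>32)&(r<64)&(K[...,2]>38.5)&(K[...,2]<47)&(im.max(2)>60)&(K[...,1]>0); P=K[m]; print("tongue angle",np.median(np.arctan2(P[:,1],P[:,0]))*100,"/100 rad",len(P))
b=im[180:300,290:430,::-1]; cv2.imwrite("pics/end.png",cv2.convertScaleAbs(cv2.resize(b,None,fx=5,fy=5,interpolation=cv2.INTER_CUBIC),alpha=1.6))
E
```

```text
t 25.17 [464.4   4.  183.3] yaw rad -0.109 F [0.2 0.1 0.7] M [-0.026 -0.136  0.05 ] grip 43.7 0.0
area 18.25 tip row 288.73 | area 17.81 tip row 288.68 | now area 18.11 tip row 287.22
Mz again -0.018
ledge z [32.  33.9 35.7]
tongue angle 127.17247881872262 /100 rad 76
```

View pics/end.png

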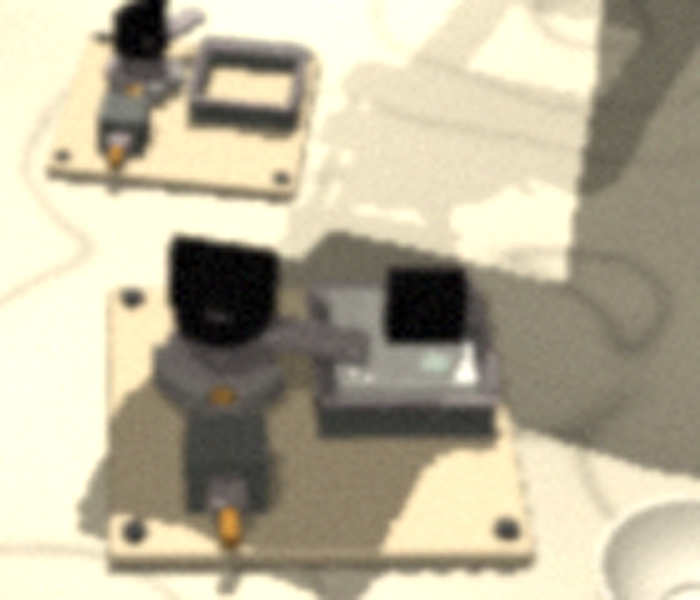

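The tongue now lies over the ledge beside the fin at (330,340), and the carriage is home (ledge z 33.9). The tail tip at (230,525) has withdrawn 1.5 px, about 4–5 mm, under the same lighting, and it stayed there after release. The robot is clear, so I'll hand in.

```bash
python3 -c "
from rig import robot
print(robot.hand_in())"
```

```text
the job is handed in; nothing more can be done
None
```

Handed in at about 25 s: the carriage is home with its fin away from the knob, the follower is down in the notch at a knob reading of about 1.26–1.30 rad, and the bottle, dish and tip box were never touched, though the first insertion caught on a flare and needed a regrip.

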